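# Lock the coaster press with its long pin

## Robot

A 7-joint arm with a two-finger parallel gripper is mounted at the origin on the work surface. World frame = base frame: x ahead of the robot, y to its left, z up, the work surface at z = 0. Lengths are in m, angles in rad, forces in N, time in s.
With the tool pointing down it reaches from about 0.425 to 1.025 m from the base axis. Payload 9.4 kg.
Tool frame: the origin (TCP) lies midway between the tips of the shut fingers; the grasp point (between the pads) lies 19 mm behind it; z points along the fingers, y is the line along which they close (so a half turn about z gives the same grasp; the last joint's range is limited). The gripper opens to 85 mm and grips with 20 to 120 N. Pads are 22 mm wide; open, the fingers measure 114 mm over their backs; the gripper's body (76 mm by 85 mm) begins 54 mm behind the grasp point. The pads swing forward as they close: fully open they stand 13 mm farther back than shut.
Start: joints at [-1.371, 0.599, -0.003, 1.599, 0.002, 0.943, -0.08], TCP at [0.198, 0.697, 0.231] pointing down, gripper open.
Joint ranges: [-2.57, 2.57], [-0.35, 1.97], [-1.29, 1.29], [0.11, 2.56], [-1.05, 4.19], [0.11, 1.86], [-2.63, 2.63]. Speed limits (rad/s): [2.22, 2.22, 3.01, 3.01, 3.14, 3.14, 3.14].

## Interface

Orientations are given as a rotation vector (axis times angle).
In Python, from workcell import ctrl gives the robot as it stands.
- The arm moves only by the tool move_arm, never from a script. Its arguments are lists of equal length, an entry for each row: "offset": the shift along the tool's x, y, z normalised to -1 to 1, where 1 is 5 cm, a list of three; "delta_rot": the turn, a rotation vector about the tool's x, y, z normalised to -1 to 1, where 1 is 6 degrees, a list of three; "hand": the closure, from 0 (fully open) to 1 (shut). A call has 1 to 10 rows; each row shifts and turns the commanded pose from where the row before left it, along the tool's axes as they then stand; what a row does not reach is not made up. A row lasts 1/8 s, in which the tool goes at most 62.5 mm and 10.7 degrees, less where a joint would pass 70% of its speed; a pose out of reach is approached as far as the arm can. A call with a number of a shift or a turn outside -1 to 1 is refused whole. A call with a gripper value outside its range is refused whole. The fingers move at their own pace and stop on an object; the grip force is fixed at half the most. Time passes only in rows, so rows that do not move let the fingers close. It gives the time, the measured TCP pose, the force, the opening and the grip force at its end, in the units of the state.
- ctrl.get_state(): the state, without advancing time (a new reading comes with each control period).
- ctrl.read_camera(name): name is "scene" or "top" or "wrist"; returns (picture, depth): 384x512x3 uint8, red, green, blue; 384x512 float32, m along the optical axis (not along the pixel's ray), 0 where there is no reading.
- ctrl.camera_model(name): a dict with "intrinsics" (3x3 intrinsics, pixels), "rvec" (rotation vector, rad) and "tvec" (3), from world to camera coordinates, as OpenCV has them. Camera axes: x right, y down, z forward; pixel columns grow to the right and rows downward; lengths in m; the calibration is good to about 2 mm. A picture is of the moment at which its call begins: read the wrist's pose just before it. camera_model takes no time and is no camera call; for the wrist camera it gives the pose at the moment of the call.
- ctrl.hand_in(): hands the job in; it is judged then, once.
Trained networks look in the newest picture that a camera, given by its name, has taken for a name from the list of things; names that differ only in an ending like _2 or _b are one class to them, and where a whole thing is asked for, a point or a joint stands for the part that bears it (a point fixed in the world has none). Each returns a list of dicts, best first, with "confidence" (0 to 1); they miss things now and then, are a little off and sometimes report something else, mostly with a low value. They report only what shows in the picture. A call takes as long as a camera call. They do not tell look-alikes from the thing itself.
- ctrl.trace(camera, name): "pixels" (384x512 bool, what is visible of it) and "pixel" ([column, row] in pixels, amid what is visible of it).
- ctrl.place_of(camera, name): "pixel" ([column, row] in pixels: a listed point, or the origin of a listed thing).
The state is a dict: "time_s": time; "qpos": joint angles; "joint_vel": joint speeds; "tau": joint torques, N m; "position": TCP position; "tool_rot": TCP orientation; "force": force on the tool from outside, world axes, zero at the start; "torque": the same for the moment, N m; "width": finger opening in m; "grip_force": force on a finger pad.
Only numpy, scipy, OpenCV 4.12 (cv2) and the standard library are available. Lean on these libraries where they do the work, as an engineer would, in place of code of your own. Each camera call takes 0.05 s, during which the arm holds its last target. There are 200 camera calls.

## Task

The coaster in the wooden press has just been glued. Take the long pin, the one with the plain straight grip that matches the pin already in the press, from the pin rack and put it upright down through the empty hole of the pressing board into the socket hidden below, until its collar lies flat on the board; then let go of it. Leave the short pin and the mushroom-headed pusher in the rack.

Things in the scene. Friction and masses are not known exactly. Their poses are not given: they have to be found in the camera images.
- long_pin: Light wood pin: shaft 20 mm thick, 70 mm long, foot tapered; collar 50 mm wide, 8 mm thick; straight round grip on it, 26 mm thick, top 63 mm above origin. Origin: axis, collar underside; z up. 0.08-0.16 kg. Hangs by its collar in one of 3 holes, 80 mm apart, of a fixed plywood rack (70 x 250 mm, top 92 mm high); its y runs along the row. Lift 70 mm to clear. Holes are shuffled.
- press_hole (a point): Centre of the empty 33 mm hole's mouth in the top face, 79 mm high, of the press (fixed, wood, 150 x 260 mm). z up. It passes a 20 mm board, a 14 mm gap, then a blind socket of the same width 40 mm deep: 74 mm in all, so the collar can rest on the board. Site y runs along the board to its other end, where, 180 mm off, a fixed pin like the long one stands 63 mm tall. Press may be left or right.
- short_pin: Not to be used: same wood, thickness and collar as the long pin, but shaft only 35 mm long and grip top only 36 mm above the origin. Origin: axis, collar underside; z up. Hangs in another hole of the rack and must stay there.
- pusher: Not to be used: same wood and collar, shaft 50 mm long, with a mushroom head 46 mm wide, its top 58 mm above the origin. Origin: axis, collar underside; z up. Hangs in another hole of the rack and must stay there.
Not all that is in view belongs to the job. Leave any pink or purple look-alike of the long_pin alone.

How it is judged:
On the way:
1. the long pin has been lifted clear of the rack (its collar over 140 mm above the table) (height (world z) of long_pin above 0.14 m), for 0.1 s.
At the end, for the whole second after the job is handed in: The long pin stands released and at rest in the press's empty hole: its axis within 12 mm of the hole's centre, its collar within 4 mm of the board's top face, upright within 0.15 rad; the short pin and the pusher are still in the rack, within 20 mm of where they were (horizontal distance between long_pin and press_hole below 0.012 m and z of long_pin in the frame of press_hole below 0.004 m and angle between long_pin's own z axis and vertical below 0.15 rad and linear speed of long_pin below 0.02 m/s and distance of each of short_pin, pusher from where it was at the start of the episode below 0.02 m); the robot touches nothing.
It fails at once if the short pin or the pusher is pulled out of place (over 40 mm) (distance of any of short_pin, pusher from where it was at the start of the episode above 0.04 m).
It also fails if it takes over 43 s, if anything falls off the work surface, if the arm or the gripper's body presses on something with over 40 N, if the wrist force passes 120 N, or if a joint passes its speed limit or range.

## Working session

There is one attempt and no reset: what is moved stays moved. The work goes in short steps, Python scripts to look and compute and a tool call to move; the robot and the scene stay as the last step left them, time stands still between calls to the robot, and variables do not carry over. Pictures are saved under pics/ and viewed, at most 10 in all, crops included, and the job is handed in when it is done.

Besides the shell and the picture viewer there is one more tool, called by a JSON object that holds its "fn" and its "kwargs", one argument or row to a line. move_arm: Moves the arm, as the interface text tells. Its arguments: {"type":"object","properties":{"offset":{"type":"array","items":{"type":"array","items":{"type":"number","minimum":-1,"maximum":1}}},"delta_rot":{"type":"array","items":{"type":"array","items":{"type":"number","minimum":-1,"maximum":1}}},"hand":{"type":"array","items":{"type":"number"}}},"required":["offset","delta_rot","hand"]}

```bash
mkdir -p pics; cat > h.py <<'E'
import numpy as np, cv2
from workcell import ctrl
def unproj(cam, px, d, m=None):
    m=m or ctrl.camera_model(cam); K=np.array(m["intrinsics"]); R=cv2.Rodrigues(np.array(m["rvec"],float))[0]; t=np.array(m["tvec"]).ravel()
    px=np.atleast_2d(px).astype(float); d=np.ravel(d)
    r=np.c_[(px[:,0]-K[0,2])/K[0,0],(px[:,1]-K[1,2])/K[1,1],np.ones(len(px))]*d[:,None]
    return (r-t)@R
def cloud(cam,mask,d,m=None):
    v,u=np.nonzero(mask&(d>0)); return unproj(cam,np.c_[u,v],d[v,u],m)
def onplane(cam,px,z,m=None):
    a=unproj(cam,px,[0],m)[0]; b=unproj(cam,px,[1],m)[0]; return a+(b-a)*(z-a[2])/(b[2]-a[2])
E
python3 - <<'E'
from h import *
for c in ["scene","top"]:
    p,d=ctrl.read_camera(c); cv2.imwrite(f"pics/{c}0.png",p[...,::-1])
    m=ctrl.camera_model(c)
    for n in ["long_pin","short_pin","pusher","press_hole"]:
        for r in ctrl.place_of(c,n)[:4]:
            z=.079 if n=="press_hole" else .092
            print(c,n,round(r["confidence"],2),np.round(r["pixel"]),onplane(c,r["pixel"],z,m).round(3))
s=ctrl.get_state(); print(s["time_s"],s["position"],s["tool_rot"],s["width"])
E
```

```text
scene long_pin 0.76 [136. 174.] [ 0.53  -0.399  0.092]
scene long_pin 0.68 [194. 157.] [ 0.43  -0.246  0.092]
scene long_pin 0.64 [171. 176.] [ 0.513 -0.293  0.092]
scene long_pin 0.64 [130. 198.] [ 0.613 -0.386  0.092]
scene short_pin 0.67 [194. 183.] [ 0.527 -0.217  0.092]
scene pusher 0.57 [223. 186.] [ 0.52  -0.131  0.092]
scene press_hole 0.86 [314. 208.] [0.531 0.143 0.079]
top long_pin 0.8 [378. 239.] [ 0.433 -0.332  0.092]
top long_pin 0.71 [405. 212.] [ 0.499 -0.401  0.092]
top long_pin 0.65 [401. 172.] [ 0.595 -0.394  0.092]
top long_pin 0.59 [344. 247.] [ 0.413 -0.251  0.092]
top short_pin 0.82 [329. 202.] [ 0.52  -0.219  0.092]
top pusher 0.89 [292. 202.] [ 0.518 -0.13   0.092]
top press_hole 0.76 [180. 198.] [0.526 0.137 0.079]
0.5 [0.19815345 0.69740763 0.23124338] [ 4.33357308e-01  3.11149744e+00 -4.78455436e-05] 0.08557643746497591
```

```bash
python3 -c "
import cv2
a=cv2.imread('pics/scene0.png');b=cv2.imread('pics/top0.png')
cv2.imwrite('pics/both.png',cv2.vconcat([cv2.resize(a[110:290,90:490],(800,360),interpolation=2),cv2.resize(b[130:250,140:440],(600,240)).copy() if 0 else cv2.copyMakeBorder(cv2.resize(b[130:250,140:440],(600,240)),0,0,0,200,0)]))"
```

```text
(no output)
```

View pics/both.png

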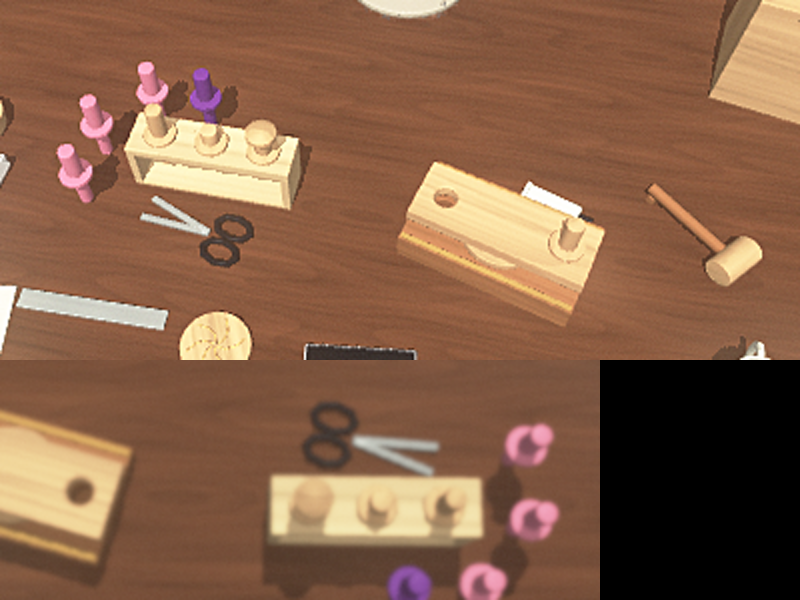

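The light-wood pins in the rack are the long pin at scene (168,175), the short pin at (194,180) and the pusher at (221,184). The pin-like objects to avoid are the pink ones at (127,196), (138,172) and (164,155), the purple one at (193,158), and the fixed pin in the press at (375,232). I choose the wooden one at (168,175), top view (362,202). The empty hole is at scene (313,208).

```bash
python3 - <<'E'
from h import *
for c in ["scene","top"]:
    p,d=ctrl.read_camera(c); m=ctrl.camera_model(c)
    P=cloud(c,np.ones(d.shape,bool),d,m)
    def sel(lo,hi,x0,x1,y0,y1): return P[(P[:,2]>lo)&(P[:,2]<hi)&(P[:,0]>x0)&(P[:,0]<x1)&(P[:,1]>y0)&(P[:,1]<y1)]
    for nm,a in dict(long=(.148,.17,.47,.58,-.36,-.25),short=(.122,.14,.47,.58,-.25,-.17),push=(.14,.16,.47,.58,-.18,-.08),fixed=(.135,.16,.45,.75,.2,.45),rack=(.088,.096,.45,.6,-.36,-.05),near=(.11,.2,.38,.47,-.45,-.15)).items():
        q=sel(*a); 
        if len(q): print(c,nm,len(q),q.mean(0).round(3),q.min(0).round(3),q.max(0).round(3))
    for n in ["long_pin"]:
        for r in ctrl.trace(c,n): 
            M=np.array(r["pixels"]); Q=cloud(c,M,d,m); print(n,round(r["confidence"],2),np.round(r["pixel"]),np.median(Q,0).round(3),np.percentile(Q[:,2],98).round(3))
s=ctrl.get_state(); R=cv2.Rodrigues(np.array(s["tool_rot"]))[0]; print(R.round(3),s["time_s"])
E
```

```text
scene long 59 [ 0.522 -0.294  0.154] [ 0.509 -0.307  0.148] [ 0.533 -0.281  0.158]
scene short 55 [ 0.522 -0.214  0.127] [ 0.505 -0.227  0.122] [ 0.533 -0.203  0.131]
scene push 161 [ 0.523 -0.134  0.146] [ 0.498 -0.156  0.14 ] [ 0.545 -0.113  0.154]
scene fixed 70 [0.582 0.312 0.141] [0.569 0.3   0.136] [0.596 0.325 0.145]
scene rack 960 [ 0.526 -0.214  0.092] [ 0.482 -0.341  0.088] [ 0.557 -0.09   0.096]
scene near 160 [ 0.431 -0.296  0.126] [ 0.412 -0.352  0.11 ] [ 0.445 -0.242  0.136]
long_pin 0.83 [193. 158.] [ 0.433 -0.25   0.08 ] 0.134
long_pin 0.82 [167. 170.] [ 0.528 -0.29   0.109] 0.157
long_pin 0.79 [131. 196.] [ 0.606 -0.397  0.079] 0.135
long_pin 0.72 [222. 179.] [ 0.528 -0.132  0.139] 0.152
long_pin 0.65 [139. 170.] [ 0.515 -0.399  0.08 ] 0.133
long_pin 0.49 [165. 153.] [ 0.437 -0.337  0.085] 0.134
top long 107 [ 0.516 -0.294  0.155] [ 0.503 -0.307  0.148] [ 0.528 -0.282  0.161]
top short 100 [ 0.516 -0.214  0.128] [ 0.504 -0.226  0.123] [ 0.529 -0.202  0.132]
top push 309 [ 0.515 -0.134  0.148] [ 0.494 -0.157  0.14 ] [ 0.539 -0.113  0.158]
top fixed 103 [0.577 0.312 0.143] [0.565 0.3   0.135] [0.59  0.325 0.148]
top rack 1803 [ 0.514 -0.216  0.093] [ 0.481 -0.34   0.088] [ 0.552 -0.091  0.096]
top near 245 [ 0.423 -0.297  0.131] [ 0.409 -0.353  0.11 ] [ 0.438 -0.242  0.139]
long_pin 0.75 [362. 201.] [ 0.513 -0.29   0.105] 0.159
long_pin 0.72 [347. 248.] [ 0.418 -0.248  0.082] 0.137
long_pin 0.7 [405. 210.] [ 0.5   -0.398  0.081] 0.136
long_pin 0.7 [405. 172.] [ 0.592 -0.396  0.082] 0.136
long_pin 0.63 [380. 237.] [ 0.422 -0.334  0.082] 0.136
[[-0.962  0.273  0.   ]
 [ 0.273  0.962  0.   ]
 [-0.     0.    -1.   ]] 0.7
```

```bash
cat >> h.py <<'E'
def plan(wps, yaws, ns):
    """rows through waypoints; yaw = heading (deg) of tool y; start = present state"""
    s=ctrl.get_state(); R=cv2.Rodrigues(np.array(s["tool_rot"]))[0]; p=np.array(s["position"]); y=np.degrees(np.arctan2(R[1,1],R[0,1]))
    for w,yw,n in zip(wps,yaws,ns):
        w=np.array(w); dy=(yw-y)/n; st=(w-p)/n; O=[]
        for i in range(n):
            a=np.radians(y); ey=np.array([np.cos(a),np.sin(a),0]); ez=np.array([0,0,-1]); ex=np.cross(ey,ez)
            O.append([round(float(v),2) for v in (st@ex/.05,st@ey/.05,st@ez/.05)]); y+=dy
        print(O,"rotz",round(-dy/6,3),"n",n); p=w
E
python3 -c "
from h import *
plan([(.45,.45,.28),(.52,0,.28),(.518,-.294,.27)],[48,20,0],[8,10,6])"
```

```text
[[-0.77, -0.42, -0.12], [-0.8, -0.38, -0.12], [-0.82, -0.33, -0.12], [-0.84, -0.28, -0.12], [-0.85, -0.24, -0.12], [-0.86, -0.19, -0.12], [-0.87, -0.14, -0.12], [-0.88, -0.09, -0.12]] rotz 0.545 n 8
[[-0.71, -0.58, 0.0], [-0.73, -0.54, 0.0], [-0.76, -0.5, 0.0], [-0.78, -0.47, 0.0], [-0.8, -0.43, 0.0], [-0.82, -0.39, 0.0], [-0.84, -0.35, 0.0], [-0.86, -0.3, 0.0], [-0.87, -0.26, 0.0], [-0.88, -0.22, 0.0]] rotz 0.467 n 10
[[-0.92, -0.34, 0.03], [-0.94, -0.29, 0.03], [-0.95, -0.23, 0.03], [-0.96, -0.18, 0.03], [-0.97, -0.12, 0.03], [-0.98, -0.06, 0.03]] rotz 0.556 n 6
```

{"fn": "move_arm", "kwargs": {
  "offset": [
    [-0.77,-0.42,-0.12],
    [-0.8,-0.38,-0.12],
    [-0.82,-0.33,-0.12],
    [-0.84,-0.28,-0.12],
    [-0.85,-0.24,-0.12],
    [-0.86,-0.19,-0.12],
    [-0.87,-0.14,-0.12],
    [-0.88,-0.09,-0.12]
  ],
  "delta_rot": [
    [0,0,0.55],
    [0,0,0.55],
    [0,0,0.55],
    [0,0,0.55],
    [0,0,0.55],
    [0,0,0.55],
    [0,0,0.55],
    [0,0,0.55]
  ],
  "hand": [0,0,0,0,0,0,0,0]
}}

```text
time_s: 1.7
position: [0.4505, 0.4484, 0.2797]
tool_rot: [1.135, 2.929, 0.001]
force: [0.6, -0.5, 0.1]
width: 0.085
grip_force: 0.0
```

{"fn": "move_arm", "kwargs": {
  "offset": [
    [-0.71,-0.58,0],
    [-0.73,-0.54,0],
    [-0.76,-0.5,0],
    [-0.78,-0.47,0],
    [-0.8,-0.43,0],
    [-0.82,-0.39,0],
    [-0.84,-0.35,0],
    [-0.86,-0.3,0],
    [-0.87,-0.26,0],
    [-0.88,-0.22,0]
  ],
  "delta_rot": [
    [0,0,0.47],
    [0,0,0.47],
    [0,0,0.47],
    [0,0,0.47],
    [0,0,0.47],
    [0,0,0.47],
    [0,0,0.47],
    [0,0,0.47],
    [0,0,0.47],
    [0,0,0.47]
  ],
  "hand": [0,0,0,0,0,0,0,0,0,0]
}}

```text
time_s: 2.95
position: [0.5163, -0.0019, 0.2796]
tool_rot: [1.814, 2.564, 0.001]
force: [0.2, 0.2, 0.1]
width: 0.0852
grip_force: 0.0
```

{"fn": "move_arm", "kwargs": {
  "offset": [
    [-0.92,-0.34,0.03],
    [-0.94,-0.29,0.03],
    [-0.95,-0.23,0.03],
    [-0.96,-0.18,0.03],
    [-0.97,-0.12,0.03],
    [-0.98,-0.06,0.03],
    [0,0,0]
  ],
  "delta_rot": [
    [0,0,0.55],
    [0,0,0.55],
    [0,0,0.55],
    [0,0,0.55],
    [0,0,0.55],
    [0,0,0.55],
    [0,0,0]
  ],
  "hand": [0,0,0,0,0,0,0]
}}

```text
time_s: 3.82
position: [0.5113, -0.2986, 0.2705]
tool_rot: [2.232, 2.208, -0.002]
force: [-0.5, 0.9, -0.2]
width: 0.0854
grip_force: 0.0
```

```bash
python3 - <<'E'
from h import *
s=ctrl.get_state(); m=ctrl.camera_model("wrist"); p,d=ctrl.read_camera("wrist")
cv2.imwrite("pics/w1.png",p[...,::-1])
R=cv2.Rodrigues(np.array(s["tool_rot"]))[0]
print(s["time_s"],s["position"],R.round(3)); P=cloud("wrist",d>0,d,m)
for nm,(lo,hi,y0,y1) in dict(long=(.145,.17,-.36,-.25),short=(.12,.135,-.25,-.17),rack=(.088,.096,-.4,-.1)).items():
    q=P[(P[:,2]>lo)&(P[:,2]<hi)&(P[:,1]>y0)&(P[:,1]<y1)&(P[:,0]>.46)&(P[:,0]<.58)]
    if len(q): print(nm,len(q),q.min(0).round(3),q.max(0).round(3))
plan([(.518,-.294,.2),(.518,-.294,.116)],[0,0],[3,3])
E
```

```text
3.825 [ 0.51125873 -0.29860554  0.2704841 ] [[ 0.011  1.     0.   ]
 [ 1.    -0.011 -0.002]
 [-0.002  0.    -1.   ]]
long 614 [ 0.506 -0.308  0.145] [ 0.53  -0.283  0.157]
short 634 [ 0.505 -0.228  0.123] [ 0.53  -0.203  0.13 ]
rack 8843 [ 0.483 -0.399  0.088] [ 0.553 -0.135  0.096]
[[0.01, 0.04, 0.47], [0.01, 0.04, 0.47], [0.01, 0.04, 0.47]] rotz -0.024 n 3
[[0.0, 0.0, 0.56], [0.0, 0.0, 0.56], [0.0, 0.0, 0.56]] rotz 0.0 n 3
```

View pics/w1.png

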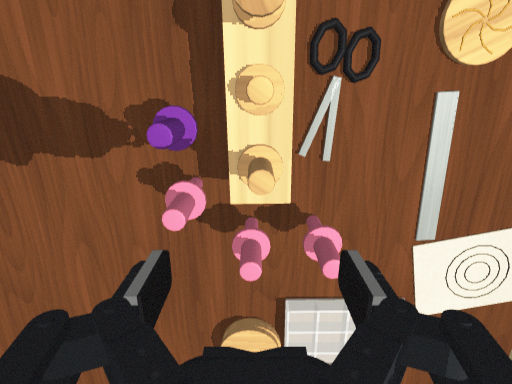

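The wrist view shows the chosen pin, light wood with a plain straight grip, at (261,178) in the end hole. The short pin is at (260,90), the pusher at (259,8) and the pink/purple pins are off the rack. The choice is confirmed, so I go down.

{"fn": "move_arm", "kwargs": {
  "offset": [
    [0.03,0.07,0.6],
    [0.03,0.06,0.7],
    [0,0,0.7],
    [0,0,0.6],
    [0,0,0.57],
    [0,0,0],
    [0,0,0],
    [0,0,0],
    [0,0,0],
    [0,0,0]
  ],
  "delta_rot": [
    [0,0,-0.1],
    [0,0,0],
    [0,0,0],
    [0,0,0],
    [0,0,0],
    [0,0,0],
    [0,0,0],
    [0,0,0],
    [0,0,0],
    [0,0,0]
  ],
  "hand": [0.2,0.2,0.2,0.2,0.2,0.2,1,1,1,1]
}}

```text
time_s: 5.12
position: [0.5194, -0.2915, 0.1132]
tool_rot: [2.213, 2.227, 0.002]
force: [-0.4, 1.5, 5.4]
width: 0.0246
grip_force: 58.5
```

{"fn": "move_arm", "kwargs": {
  "offset": [
    [0,0,0],
    [0,0,0],
    [0,0,-0.2],
    [0,0,-0.4]
  ],
  "delta_rot": [
    [0,0,0],
    [0,0,0],
    [0,0,0],
    [0,0,0]
  ],
  "hand": [1,1,1,1]
}}

```text
time_s: 5.62
position: [0.5184, -0.2912, 0.1424]
tool_rot: [-2.214, -2.227, 0.0]
force: [0.0, 1.1, -0.6]
width: 0.0247
grip_force: 58.9
```

{"fn": "move_arm", "kwargs": {
  "offset": [
    [0,0,-0.8],
    [0,0,-0.95],
    [0,0,-0.95],
    [0.5,0,-0.1],
    [0.9,0,0],
    [0.9,0.03,0],
    [0.9,0.03,0],
    [0.9,0.04,0],
    [0.9,0.04,0],
    [0.9,0.04,0]
  ],
  "delta_rot": [
    [0,0,0],
    [0,0,0],
    [0,0,0],
    [0,0,0],
    [0,0,0],
    [0,0,0],
    [0,0,0],
    [0,0,0],
    [0,0,0],
    [0,0,0]
  ],
  "hand": [1,1,1,1,1,1,1,1,1,1]
}}

```text
time_s: 6.88
position: [0.5257, 0.005, 0.2827]
tool_rot: [2.215, 2.227, 0.001]
force: [1.2, 0.0, -0.9]
width: 0.025
grip_force: 59.1
```

{"fn": "move_arm", "kwargs": {
  "offset": [
    [0.9,0,0],
    [0.9,0,0],
    [0.5,0,0],
    [0,0,0]
  ],
  "delta_rot": [
    [0,0,0],
    [0,0,0],
    [0,0,0],
    [0,0,0]
  ],
  "hand": [1,1,1,1]
}}

```text
time_s: 7.38
position: [0.525, 0.1208, 0.2823]
tool_rot: [-2.211, -2.232, -0.001]
force: [-0.1, -0.9, -0.6]
width: 0.0246
grip_force: 59.1
```

```bash
cat > look.py <<'E'
from h import *
import sys
tag=sys.argv[1]
s=ctrl.get_state(); R=cv2.Rodrigues(np.array(s["tool_rot"]))[0]
print(s["time_s"],s["position"].round(4) if hasattr(s["position"],"round") else s["position"],R.round(3).tolist(),s["width"])
T=np.array(s["position"])
ims=[]
for c in ["scene","top","wrist"]:
    m=ctrl.camera_model(c); p,d=ctrl.read_camera(c); ims.append(p[...,::-1])
    P=cloud(c,d>0,d,m)
    v,u=np.nonzero(d>0); rgb=p[v,u].astype(int)
    wood=(rgb[:,0]>120)&(rgb[:,0]-rgb[:,2]>30)
    near=np.linalg.norm(P[:,:2]-T[:2],axis=1)<.045
    zc=T[2]-.02
    for nm,lo,hi in [("shaft",zc-.07,zc-.015),("collar",zc-.01,zc+.012)]:
        q=P[near&wood&(P[:,2]>lo)&(P[:,2]<hi)]
        if len(q)>5: print(c,nm,len(q),q.mean(0).round(4),q.min(0).round(3),q.max(0).round(3))
    for n in ["press_hole","long_pin"]:
        for r in ctrl.place_of(c,n)[:6]:
            z=.079 if n=="press_hole" else zc
            w=onplane(c,r["pixel"],z,m)
            if np.linalg.norm(w[:2]-T[:2])<.06: print(c,n,round(r["confidence"],2),np.round(r["pixel"],1),w.round(4))
cv2.imwrite(f"pics/{tag}.png",cv2.hconcat([cv2.resize(ims[0][110:260,240:390],(400,400)),cv2.resize(ims[2],(400,400))]))
E
python3 look.py a
```

```text
7.375 [0.525  0.1208 0.2823] [[-0.01, 1.0, 0.0], [1.0, 0.01, 0.001], [0.001, 0.0, -1.0]] 0.024590760036847875
scene shaft 70 [0.5343 0.1168 0.2195] [0.528 0.107 0.198] [0.538 0.126 0.243]
scene collar 153 [0.5368 0.1152 0.2677] [0.507 0.093 0.258] [0.553 0.141 0.274]
scene press_hole 0.77 [313.7 209. ] [0.5363 0.1429 0.079 ]
scene long_pin 0.63 [313.5 164.9] [0.5216 0.1225 0.2623]
top collar 156 [0.5209 0.0993 0.2697] [0.501 0.089 0.26 ] [0.546 0.113 0.274]
top press_hole 0.7 [181.  197.1] [0.527  0.1352 0.079 ]
top long_pin 0.51 [178.9 181.7] [0.5255 0.1145 0.2623]
wrist shaft 247 [0.5259 0.1213 0.2096] [0.516 0.113 0.196] [0.535 0.123 0.224]
wrist collar 2103 [0.526  0.1278 0.2679] [0.501 0.111 0.26 ] [0.55  0.138 0.274]
wrist press_hole 0.88 [261.4 143. ] [0.534  0.1422 0.079 ]
wrist long_pin 0.91 [253.8 241.3] [0.5256 0.1135 0.2623]
```

View pics/a.png

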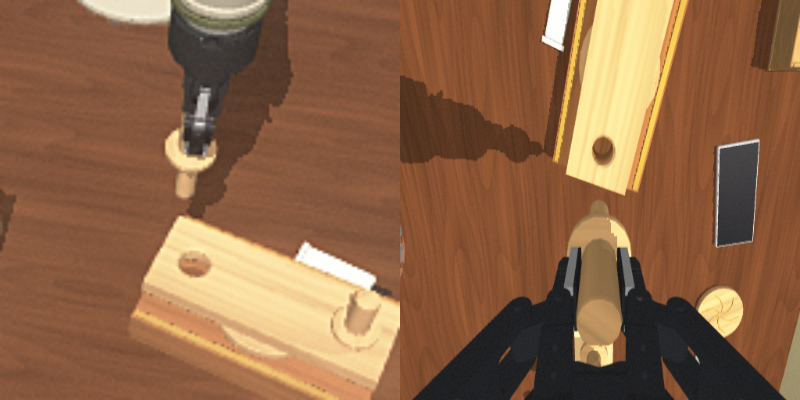

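Scene (left half) shows the pin held upright above and short of the hole, which is at crop pixel (195,264). The wrist view (right half) shows the hole at (602,150). I'll measure the mouth outline from depth for a finer fit.

```bash
cat > hole.py <<'E'
from h import *
for c in ["wrist","top","scene"]:
    m=ctrl.camera_model(c); p,d=ctrl.read_camera(c)
    v,u=np.mgrid[:384,:512]; P=unproj(c,np.c_[u.ravel(),v.ravel()],d.ravel(),m).reshape(384,512,3)
    g=[r for r in ctrl.place_of(c,"press_hole")]
    if not g: continue
    px=np.array(g[0]["pixel"])
    w=onplane(c,px,.079,m); near=(np.linalg.norm(P[...,:2]-w[:2],axis=2)<.05)
    zb=np.median(P[near&(P[...,2]>.07)&(P[...,2]<.088)][:,2])
    low=((P[...,2]<zb-.006)&(d>0)).astype(np.uint8)
    n,l,st,ce=cv2.connectedComponentsWithStats(low)
    i=np.argmin([np.linalg.norm(ce[k]-px)+(1e3 if st[k,4]<8 or st[k,4]>5000 else 0) for k in range(n)])
    vv,uu=np.nonzero(l==i); q=np.array([onplane(c,(a,b),.079,m) for a,b in zip(uu,vv)])
    cc,rr=cv2.minEnclosingCircle(q[:,:2].astype(np.float32))
    # dark-colour outline as a second opinion
    print(c,"zb",zb.round(4),"area",len(q),"centroid",q.mean(0).round(4),"circle",np.round(cc,4),round(rr,4),"ext",q.min(0).round(4),q.max(0).round(4))
    f=P[(P[...,2]>.13)&(P[...,2]<.15)&(np.linalg.norm(P[...,:2]-[.58,.312],axis=2)<.03)]
    if len(f)>10: print("  fixed",((f.min(0)+f.max(0))/2).round(4))
E
python3 hole.py
```

```text
wrist zb 0.0783 area 578 centroid [0.5312 0.14   0.079 ] circle [0.5312 0.1398] 0.0161 ext [0.5159 0.1238 0.079 ] [0.5464 0.1555 0.079 ]
top zb 0.0801 area 80 centroid [0.5253 0.1353 0.079 ] circle [0.5261 0.1352] 0.0165 ext [0.515  0.1213 0.079 ] [0.5372 0.1491 0.079 ]
scene zb 0.0785 area 77 centroid [0.5352 0.1394 0.079 ] circle [0.5342 0.1393] 0.0165 ext [0.5186 0.1236 0.079 ] [0.5506 0.155  0.079 ]
  fixed [0.5815 0.312  0.1378]
```

{"fn": "move_arm", "kwargs": {
  "offset": [
    [0.23,0.05,0.3],
    [0.23,0.05,0.6],
    [0,0,0.65],
    [0,0,0.4],
    [0,0,0],
    [0,0,0]
  ],
  "delta_rot": [
    [0,0,0],
    [0,0,0],
    [0,0,0],
    [0,0,0],
    [0,0,0],
    [0,0,0]
  ],
  "hand": [1,1,1,1,1,1]
}}

```text
time_s: 8.88
position: [0.5305, 0.142, 0.1845]
tool_rot: [2.214, 2.228, 0.0]
force: [0.5, -0.2, -1.1]
width: 0.0247
grip_force: 59.0
```

```bash
python3 look.py b; python3 -c "
import cv2
a=cv2.imread('pics/b.png'); cv2.imwrite('pics/b2.png',a)"
```

```text
8.875 [0.5305 0.142  0.1845] [[-0.006, 1.0, 0.0], [1.0, 0.006, -0.0], [-0.0, 0.0, -1.0]] 0.024695821938969954
scene shaft 53 [0.5397 0.1378 0.1202] [0.534 0.128 0.098] [0.543 0.147 0.14 ]
scene collar 131 [0.5427 0.1359 0.1703] [0.513 0.115 0.162] [0.558 0.162 0.176]
scene press_hole 0.79 [315.6 208.9] [0.5348 0.1482 0.079 ]
scene long_pin 0.77 [314.4 186.3] [0.5176 0.1339 0.1645]
top collar 131 [0.5258 0.1244 0.1724] [0.505 0.114 0.165] [0.551 0.139 0.176]
top press_hole 0.87 [182.5 196.1] [0.5295 0.1318 0.079 ]
top long_pin 0.75 [174.  188.3] [0.5312 0.1393 0.1645]
wrist shaft 247 [0.531  0.1458 0.1125] [0.521 0.138 0.099] [0.541 0.148 0.127]
wrist collar 2084 [0.531  0.1522 0.1706] [0.506 0.135 0.163] [0.555 0.162 0.176]
wrist press_hole 0.61 [254.9 192. ] [0.5315 0.14   0.079 ]
wrist long_pin 0.86 [252.5 240.6] [0.5299 0.1381 0.1645]
```

View pics/b.png

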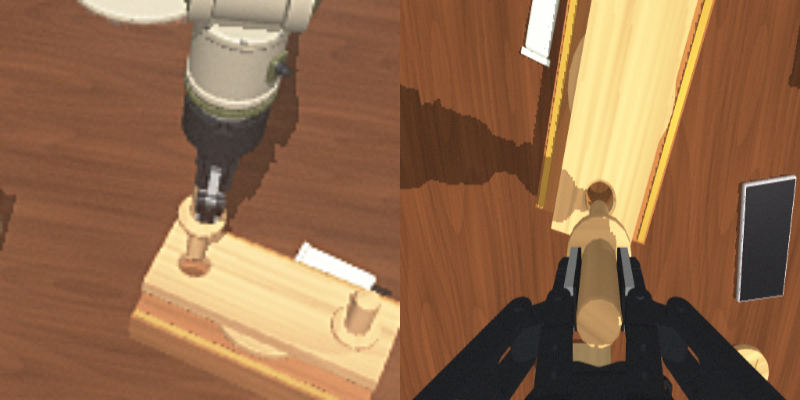

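Both halves show the pin foot just above the hole (scene crop (197,262), wrist (600,195)) and lined up to about 2 mm. I'll correct that and lower.

{"fn": "move_arm", "kwargs": {
  "offset": [
    [0.04,0,0.1],
    [0,0,0.2],
    [0,0,0.2],
    [0,0,0.2],
    [0,0,0.25]
  ],
  "delta_rot": [
    [0,0,0],
    [0,0,0],
    [0,0,0],
    [0,0,0],
    [0,0,0]
  ],
  "hand": [1,1,1,1,1]
}}

```text
time_s: 9.95
position: [0.5302, 0.1436, 0.1359]
tool_rot: [2.215, 2.228, -0.0]
force: [0.4, 0.2, -1.7]
width: 0.0248
grip_force: 59.1
```

{"fn": "move_arm", "kwargs": {
  "offset": [
    [0,0,0.2],
    [0,0,0.2],
    [0,0,0.2],
    [0,0,0.08],
    [0,0,0]
  ],
  "delta_rot": [
    [0,0,0],
    [0,0,0],
    [0,0,0],
    [0,0,0],
    [0,0,0]
  ],
  "hand": [1,1,1,1,1]
}}

```text
time_s: 10.58
position: [0.5301, 0.1436, 0.1026]
tool_rot: [-2.215, -2.228, 0.001]
force: [0.2, 0.3, -0.8]
width: 0.0248
grip_force: 59.1
```

{"fn": "move_arm", "kwargs": {
  "offset": [
    [0,0,0.03],
    [0,0,0.02],
    [0,0,0]
  ],
  "delta_rot": [
    [0,0,0],
    [0,0,0],
    [0,0,0]
  ],
  "hand": [1,1,1]
}}

```text
time_s: 10.95
position: [0.5302, 0.1438, 0.1004]
tool_rot: [2.215, 2.228, 0.0]
force: [-0.2, -0.0, -1.2]
width: 0.0247
grip_force: 59.0
```

{"fn": "move_arm", "kwargs": {
  "offset": [
    [0,0,0],
    [0,0,0],
    [0,0,0],
    [0,0,0],
    [0,0,0],
    [0,0,0],
    [0,0,-0.2],
    [0,0,-0.5],
    [0,0,-0.8],
    [0,0,-0.8]
  ],
  "delta_rot": [
    [0,0,0],
    [0,0,0],
    [0,0,0],
    [0,0,0],
    [0,0,0],
    [0,0,0],
    [0,0,0],
    [0,0,0],
    [0,0,0],
    [0,0,0]
  ],
  "hand": [0.6,0.5,0.4,0.3,0.2,0.2,0.2,0.2,0.2,0.2]
}}

```text
time_s: 12.2
position: [0.53, 0.1435, 0.217]
tool_rot: [2.215, 2.228, -0.0]
force: [0.4, -0.3, -0.4]
width: 0.0683
grip_force: 0.0
```

```bash
python3 - <<'E'
from h import *
s=ctrl.get_state(); print(s["time_s"],s["position"],s["width"]); ims=[]
for c in ["scene","top","wrist"]:
    m=ctrl.camera_model(c); p,d=ctrl.read_camera(c); ims.append(p[...,::-1])
    P=cloud(c,d>0,d,m); Q=P[np.linalg.norm(P[:,:2]-[.531,.14],axis=1)<.035]
    for nm,lo,hi in [("top",.13,.155),("collar",.082,.092)]:
        q=Q[(Q[:,2]>lo)&(Q[:,2]<hi)]
        if len(q)>5: print(c,nm,len(q),np.median(q,0).round(4),q.min(0).round(3),q.max(0).round(3))
cv2.imwrite("pics/c.png",cv2.hconcat([cv2.resize(ims[0][110:260,240:390],(400,400)),cv2.resize(ims[2],(400,400))]))
E
```

```text
12.2 [0.53001151 0.1434952  0.21700017] 0.06834154848864549
scene top 71 [0.5359 0.1395 0.1409] [0.522 0.127 0.13 ] [0.546 0.152 0.145]
scene collar 136 [0.5415 0.1392 0.0865] [0.507 0.106 0.082] [0.557 0.168 0.092]
top top 111 [0.529  0.1387 0.1429] [0.517 0.127 0.13 ] [0.541 0.152 0.148]
top collar 225 [0.5232 0.1312 0.0874] [0.498 0.108 0.082] [0.565 0.163 0.092]
wrist top 820 [0.5304 0.1417 0.141 ] [0.518 0.127 0.13 ] [0.544 0.153 0.143]
wrist collar 1080 [0.5311 0.1492 0.0863] [0.506 0.122 0.082] [0.555 0.164 0.091]
```

View pics/c.png

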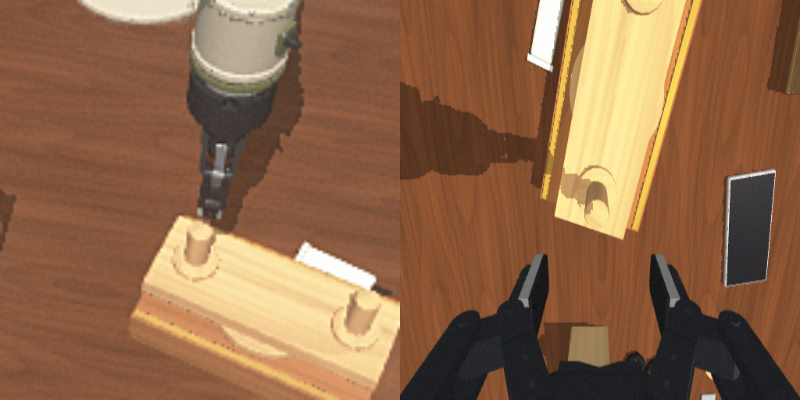

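The pin stands upright in the hole with its collar flat on the board (scene crop (197,255)). Its top is at 0.142 m, matching the fixed pin, and the gripper is clear.

```bash
python3 -c "
from workcell import ctrl
print(ctrl.hand_in())"
```

```text
the job is handed in; nothing more can be done
None
```

The long pin stands upright in the press's empty hole with its collar flat on the board; it is released and handed in at about 12 s, the short pin and pusher were left in the rack, and no verdict came back from the hand-in.

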